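Open the push-and-turn safety cap of the degreaser bottle

TASK

Open the white cleaner bottle with the red safety cap: press the cap straight down against its spring, keep it down while you twist it counter-clockwise (seen from above) by a sixth of a turn to its stop, then lift it off. Finish while still holding the cap in the gripper, level and still, straight above its bottle and at least 5 cm clear of the mouth. Do not touch the blue bottle or disturb the small things standing round about.

Things in the scene. Friction and masses are not known exactly. Their poses are not given: they have to be found in the camera images.
- bottle: White cleaner bottle (82 x 64 mm, yellow label with red band) in a steel tray fixed to the table: it cannot move or turn. Origin: centre of underside, on the table; z up through neck and cap. Flat body up to z = 112 mm, cone 61 mm across (z 112) to 44 mm (z 128), collar 43 mm across to z 139. x: towards the red dot on the shoulder (closed); green dot (open) 60 deg counter-clockwise.
- bottle_mouth (a point): Centre of the top of the bottle's neck (40 mm across), 156 mm above the table; axes as the bottle's.
- cap_center (a point): Centre, half-way up, of the red round ribbed cap: 50 mm diameter, 37 mm high, about 40 g, loose. z up; x along the white pointer bar on its flat top. On the locked bottle this point is 164.5 mm above the table and x points as the bottle's x. Without pressing, it turns only about 4 deg and cannot be lifted. A grip of 30 to 40 N on its sides holds it for pressing, turning, lifting.
- other_bottle: Blue bottle of the same plan (82 x 64 mm) in a like tray fixed to the table, with a small black cap, 126 mm high in all; leave it alone. Origin: centre of the underside, on the table.
- shaker: Salt shaker, clear with a grey top, 44 mm across, 90 mm high, loose bystander; origin at the centre of its underside.
- portion_pot: Small lidded pot of green sauce, 53 mm across, 36 mm high, loose bystander; origin at the centre of its underside.
- cup: Open steel cup, 68 mm across, 42 mm high, loose bystander; origin at the centre of its underside.
- seal (a joint): Sprung seal in the neck, under the cap: metres pressed down from the locked state (0). Press the cap down 4 mm or more (hard stop at 7 mm; spring 6 N at first, 11 N at the stop), turn it so counter-clockwise; it comes off upwards between about 52 and 68 deg (60 is right; stop at about 70). With the cap off the seal rises to -0.004 and stands 13 mm above the mouth.
Things that resemble listed ones, but are neither listed nor needed, are in the scene too. Of the things shaped like the part that bears cap_center, the red one is meant.

How it is judged:
By the outcome, as a careful person would: the job done as asked, in the order asked, and still so for the second after the job is handed in, while the arm keeps its last pose, push and grip.
It also fails if it takes over 32 s, if anything falls off the work surface, if the arm or the gripper's body presses on something with over 40 N, if the wrist force passes 120 N, or if a joint passes its speed limit or range.

ROBOT

A 6-joint arm with a two-finger parallel gripper is mounted at the origin on a cart in front of the work surface, level with it; the furniture and walls round the work are solid. World frame = base frame: x ahead of the robot, y to its left, z up, the work surface at z = 0. Lengths are in mm, angles in rad, forces in N, time in s.
With the tool pointing down it reaches from about 400 to 925 mm from the base axis. Payload 12.5 kg.
Tool frame: the origin (TCP) lies at the very end of the fingers, on their centre line; the grasp point (between the pads) lies 19 mm behind it; z points along the fingers, y is the line along which they close (so a half turn about z gives the same grasp; the last joint's range is limited). The gripper opens to 95 mm and grips with 3 to 60 N. Pads are 20 mm wide; open, the fingers measure 119 mm over their backs; the gripper's body (75 mm by 180 mm) begins 59 mm behind the grasp point.
Start: joints at [1.224, 0.491, 1.559, -0, 1.092, -0.106], TCP at [149.031, 606.99, 214.661] pointing down, gripper open.
Joint ranges: [-3.1, 3.1], [-0.84, 2.19], [0.05, 2.79], [-1.13, 4.28], [0.06, 2.93], [-2.69, 2.69]. Speed limits (rad/s): [2.22, 2.22, 2.79, 3.14, 3.14, 3.14].

INTERFACE

Orientations are given as [roll, pitch, yaw] about the fixed x, y, z axes, in that order (R = Rz(yaw) Ry(pitch) Rx(roll)).
In Python, from cell import * gives the robot as it stands.
- The arm moves only by the tool jog_arm, never from a script. Its argument "targets" is a list of rows, each an object with "turn": the turn, a rotation vector about the world's x, y, z in degrees, a list of three; "slide": the shift along the world's x, y, z in mm, a list of three; "claw": the opening in per cent of the stroke, from 0 (shut) to 100 (fully open). In form: [{"turn": [wx, wy, wz], "slide": [x, y, z], "claw": claw}, ...]. A call has 1 to 5 rows; each row shifts and turns the commanded pose from where the row before left it; what a row does not reach is not made up. A row lasts 1/8 s, in which the tool goes at most 62.5 mm and 10.7 degrees, less where a joint would pass 70% of its speed; a pose out of reach is approached as far as the arm can. A call with a gripper value outside its range is refused whole. The fingers move at their own pace and stop on an object; the grip force is fixed at half the most. Time passes only in rows, so rows that do not move let the fingers close. It gives the time, the measured TCP pose, the force, the opening and the grip force at its end, in the units of the state.
- state(): the state, without advancing time (a new reading comes with each control period).
- read_camera(name): name is "scene" or "top"; returns a dict with "frame" (480x640x3 uint8, blue, green, red), "mtx" (3x3 intrinsics, pixels), "k1" (the pictures are not rectified: a ray, as slopes to the right and down, at radius r is drawn at 1 + k1 r^2 times it, then the intrinsics apply), "R" (3x3) and "t" (3): a world point X has camera coordinates R X + t. Camera axes: x right, y down, z forward; pixel columns grow to the right and rows downward; lengths in mm; the calibration is good to about 2 mm. A picture is of the moment at which its call begins. There is no depth.
- job_done(): hands the job in; it is judged then, once.
Trained networks look in the newest picture that a camera, given by its name, has taken for a name from the list of things; names that differ only in an ending like _2 or _b are one class to them, and where a whole thing is asked for, a point or a joint stands for the part that bears it (a point fixed in the world has none). Each returns a list of dicts, best first, with "conf" (0 to 1); they miss things now and then, are a little off and sometimes report something else, mostly with a low value. They report only what shows in the picture. A call takes as long as a camera call. They do not tell look-alikes from the thing itself.
- look_for(query, camera): "xy" ([column, row] in pixels, amid what is visible of it).
The state is a dict: "t": time; "joints": joint angles; "qvel": joint speeds; "tau": joint torques, N m; "eef_pos": TCP position; "tcp_rot": TCP orientation; "ft_force": force on the tool from outside, world axes, zero at the start; "moment": the same for the moment, N m; "opening": opening from 0.0 (shut) to 1.0 (fully open); "grip_force": force on a finger pad.
Only numpy, scipy, OpenCV 4.12 (cv2) and the standard library are available. Lean on these libraries where they do the work, as an engineer would, in place of code of your own. Each camera call takes 0.05 s, during which the arm holds its last target. There are 200 camera calls.

## Working session

There is one attempt and no reset: what is moved stays moved. The work goes in short steps, Python scripts to look and compute and a tool call to move; the robot and the scene stay as the last step left them, time stands still between calls to the robot, and variables do not carry over. Pictures are saved under pics/ and viewed, at most 10 in all, crops included, and the job is handed in when it is done.

Besides the shell and the picture viewer there is one more tool, called after "Emit:" in YAML: its name, and indented under it one key for each argument. jog_arm: Moves the arm, as the interface text tells. Its arguments: {"type":"object","properties":{"targets":{"type":"array","items":{"type":"object","properties":{"turn":{"type":"array","items":{"type":"number"}},"slide":{"type":"array","items":{"type":"number"}},"claw":{"type":"number"}}}}},"required":["targets"]}

```bash
mkdir -p pics; cat > h.py <<'E'
from cell import *
import numpy as np, cv2
def ray(c,uv):
    p=(np.array(uv,float)-c["mtx"][:2,2])/[c["mtx"][0,0],c["mtx"][1,1]]
    q=p.copy()
    for _ in range(20): q=p/(1+c["k1"]*(q@q))
    R=np.array(c["R"]);t=np.array(c["t"]).ravel()
    return -R.T@t, R.T@np.array([q[0],q[1],1])
def atz(c,uv,z):
    o,d=ray(c,uv); return o+d*(z-o[2])/d[2]
def proj(c,X):
    x=np.array(c["R"])@np.array(X,float)+np.array(c["t"]).ravel(); q=x[:2]/x[2]; q=q*(1+c["k1"]*(q@q))
    return q*[c["mtx"][0,0],c["mtx"][1,1]]+c["mtx"][:2,2]
E
python3 - <<'E'
from h import *
Z=dict(bottle=60,cap_center=164.5,other_bottle=60,shaker=45,portion_pot=18,cup=21)
for n in("top","scene"):
    c=read_camera(n); cv2.imwrite(f"pics/{n}1.png",c["frame"]); print(n,ray(c,[320,240]))
    for q,z in Z.items():
        for r in look_for(q,n)[:3]: print(q,np.round(r["xy"]),round(r["conf"],2),np.round(atz(c,r["xy"],z)))
print(state())
E
```

```text
top (array([ 460.76327936,  -28.05799951, 1074.27064815]), array([ 0.11845524,  0.01983571, -0.99279235]))
cap_center [273. 190.] 0.95 [658.  70. 164.]
cap_center [269. 244.] 0.83 [565.  78. 164.]
cap_center [204. 226.] 0.72 [597. 189. 164.]
other_bottle [433. 263.] 0.95 [ 533. -219.   60.]
shaker [299. 154.] 0.55 [756.  31.  45.]
portion_pot [336. 343.] 0.71 [387. -35.  18.]
cup [224. 153.] 0.82 [767. 184.  21.]
scene (array([-238.73115842, -541.31073044, 1091.08376773]), array([ 0.5974152 ,  0.37957933, -0.70643056]))
bottle [255. 230.] 0.8 [576. 166.  60.]
bottle [390. 314.] 0.23 [ 523. -236.   60.]
cap_center [305. 227.] 0.73 [562.   8. 165.]
cap_center [251. 190.] 0.59 [599. 184. 164.]
cap_center [280. 248.] 0.58 [478.  15. 164.]
other_bottle [389. 312.] 0.59 [ 526. -231.   60.]
shaker [338. 214.] 0.67 [752.  32.  45.]
portion_pot [282. 325.] 0.91 [399. -35.  18.]
cup [291. 193.] 0.66 [778. 198.  21.]
cup [251. 189.] 0.29 [733. 298.  21.]
{'t': 0.7, 'joints': array([ 1.22437955e+00,  4.90862138e-01,  1.55890270e+00, -1.56190818e-06,
        1.09167925e+00, -1.05587059e-01]), 'qvel': array([-5.23452992e-04,  1.69838310e-03,  7.87844199e-04,  4.78618247e-04,
       -1.72502722e-04, -4.15952746e-05]), 'tau': array([ 2.41853115e-03, -6.12354541e+01, -2.58404088e+01,  6.92521711e-02,
        4.45026846e-02,  1.82031789e-05]), 'eef_pos': array([149.04541063, 606.98986121, 214.68354347]), 'tcp_rot': array([3.14144506e+00, 1.70357360e-05, 2.90076365e+00]), 'ft_force': array([ 0.19216718,  0.90507673, -0.21861488]), 'moment': array([ 0.01653252, -0.00795532, -0.02123572]), 'grip_force': 0.0, 'opening': 1.0050237699408275}
```

View pics/top1.png

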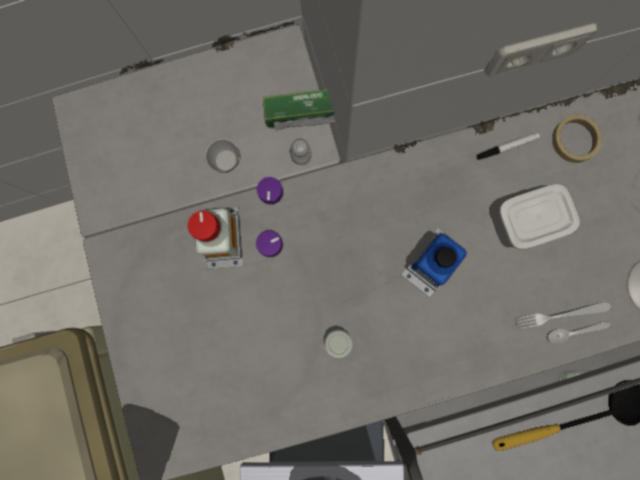

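View pics/scene1.png

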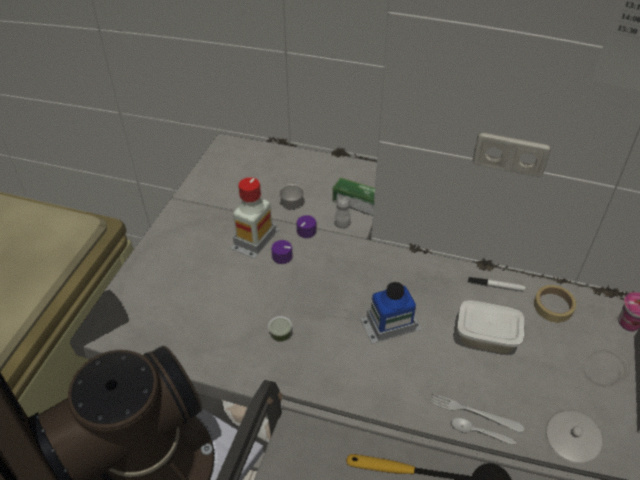

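The top view shows the red cap at (204,226), with its pointer towards the top of the picture; the purple look-alike caps are at (269,190) and (269,243). In the scene view the red cap is at (250,189) and the blue bottle at (393,308). Next I'll refine the cap position using both views.

```bash
cat >> h.py <<'E'
def redhull(c,near,box=40):
    f=c["frame"].astype(int); m=((f[...,2]>110)&(f[...,1]<70)&(f[...,0]<70)).astype(np.uint8)
    n,l,s,ce=cv2.connectedComponentsWithStats(m)
    k=1+np.argmin([np.hypot(*(ce[i]-near))+(1e3 if s[i,4]<60 else 0) for i in range(1,n)])
    return cv2.convexHull(np.argwhere(l==k)[:,::-1].astype(np.float32).reshape(-1,1,2))
def cen(h):
    M=cv2.moments(h); return np.array([M["m10"],M["m01"]])/M["m00"]
def cyl(c,X):
    a=np.linspace(0,2*np.pi,60)
    P=[proj(c,[X[0]+25*np.cos(t),X[1]+25*np.sin(t),X[2]+s*18.5]) for t in a for s in(-1,1)]
    return cv2.convexHull(np.array(P,np.float32).reshape(-1,1,2))
E
python3 - <<'E'
from h import *
from scipy.optimize import least_squares
C={n:read_camera(n) for n in("top","scene")}
near={"top":(204,226),"scene":(250,189)}
H={n:redhull(C[n],near[n]) for n in C}
for n in C: print(n,cen(H[n]),cv2.contourArea(H[n]),cv2.boundingRect(H[n].astype(int)))
f=lambda X:np.concatenate([cen(cyl(C[n],X))-cen(H[n]) for n in C])
r=least_squares(f,[597,187,164.5],diff_step=1e-3);print(r.x,r.fun)
for n in C: print(cv2.contourArea(cyl(C[n],r.x)))
g=lambda X:f([*X,164.5]); r2=least_squares(g,[597,187],diff_step=1e-3);print(r2.x,r2.fun)
top=C["top"]; fr=top["frame"].astype(int)[205:245,185:225]
m=(fr.min(2)>150); ys,xs=np.nonzero(m)
P=np.array([atz(top,(x+185,y+205),183)[:2] for x,y in zip(xs,ys)]); P=P[np.hypot(*(P-r2.x).T)<24]
print(len(P),P.mean(0)-r2.x)
big=cv2.resize(top["frame"][185:285,160:280],None,fx=5,fy=5,interpolation=cv2.INTER_CUBIC); cv2.imwrite("pics/crop.png",big)
E
```

```text
top [201.91328125 224.86510417] 640.0 (188, 210, 29, 31)
scene [248.56239737 184.24794745] 203.0 (239, 178, 21, 14)
[596.77784939 187.77245592 182.59845637] [ 0.10017227 -0.0729714  -0.17341363 -0.00508001]
855.0315334073966
488.72355073783547
[602.24474435 193.88128118] [-0.86000701 -1.59982247 -0.19369724  3.7507704 ]
7 [ 9.61659287 -3.47796715]
```

View pics/crop.png

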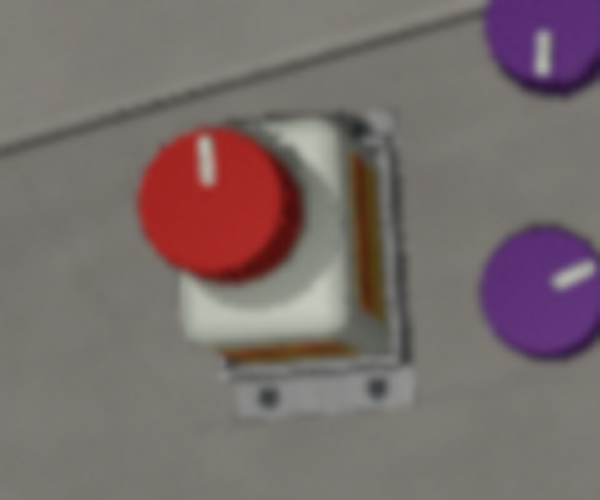

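Emit:
jog_arm:
  targets:
    - {"turn": [0,0,0],"slide": [44,-41,4],"claw": 100}
    - {"turn": [0,0,0],"slide": [45,-42,4],"claw": 100}
    - {"turn": [0,0,0],"slide": [45,-42,2],"claw": 100}
    - {"turn": [0,0,0],"slide": [45,-42,0],"claw": 100}
    - {"turn": [0,0,0],"slide": [45,-42,0],"claw": 100}

```text
t: 1.42
eef_pos: [374.3, 396.6, 224.9]
tcp_rot: [3.141, 0.0, 2.901]
ft_force: [0.8, 0.8, 0.3]
opening: 0.998
grip_force: 0.0
```

Emit:
jog_arm:
  targets:
    - {"turn": [0,0,0],"slide": [45,-42,0],"claw": 100}
    - {"turn": [0,0,0],"slide": [45,-42,0],"claw": 100}
    - {"turn": [0,0,0],"slide": [45,-42,0],"claw": 100}
    - {"turn": [0,0,0],"slide": [45,-42,0],"claw": 100}
    - {"turn": [0,0,0],"slide": [0,0,0],"claw": 100}

```text
t: 2.05
eef_pos: [555.5, 227.1, 224.2]
tcp_rot: [-3.141, 0.0, 2.896]
ft_force: [-0.6, 1.0, 0.1]
opening: 1.002
grip_force: 0.0
```

```bash
python3 - <<'E'
from h import *
c=read_camera("top"); s=read_camera("scene"); st=state(); print(st["t"],st["eef_pos"],st["tcp_rot"],st["joints"],st["ft_force"])
a=c["frame"][170:290,140:300];b=s["frame"][130:250,180:340]
cv2.imwrite("pics/c2.png",np.vstack([cv2.resize(x,(400*2//2*1,300)) for x in(a,b)]))
E
```

```text
2.15 [552.94875999 229.65928805 224.39330408] [-3.14157523e+00 -6.59269740e-04  2.89942260e+00] [ 2.83225258e-01  4.44127784e-01  1.61333372e+00  3.56927125e-04
  1.08471027e+00 -1.04556786e+00] [ 0.4570355   0.20417824 -0.74614845]
```

View pics/c2.png

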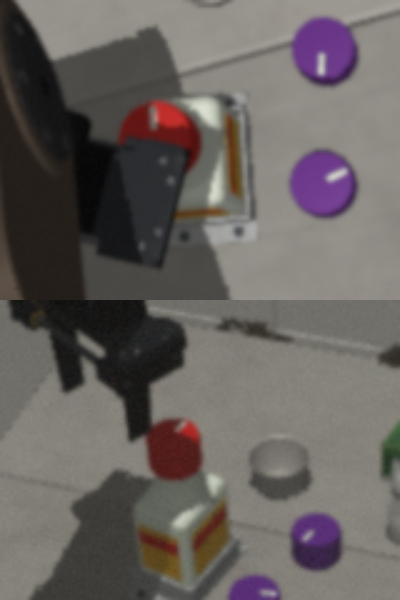

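The top crop shows the gripper just short of the red cap; the scene crop shows its finger above and left of the cap. The remaining shift is about (44,-42) mm.

Emit:
jog_arm:
  targets:
    - {"turn": [0,0,0],"slide": [44,-42,0],"claw": 100}
    - {"turn": [0,0,0],"slide": [0,0,0],"claw": 100}
    - {"turn": [0,0,0],"slide": [0,0,-20],"claw": 100}
    - {"turn": [0,0,0],"slide": [0,0,0],"claw": 100}

```text
t: 2.65
eef_pos: [595.4, 189.2, 203.8]
tcp_rot: [-3.141, -0.002, 2.902]
ft_force: [-1.2, 0.9, 0.2]
opening: 0.999
grip_force: 0.0
```

```bash
python3 - <<'E'
from h import *
c=read_camera("top"); s=read_camera("scene"); st=state(); print(st["t"],st["eef_pos"],st["tcp_rot"],st["ft_force"])
print(proj(s,st["eef_pos"]),proj(s,[597,188,183]))
b=s["frame"][130:250,180:340]
cv2.imwrite("pics/c3.png",cv2.resize(b,(640,480)))
E
```

```text
2.75 [596.42444305 189.13151611 205.25378838] [3.14132581e+00 6.57799067e-05 2.90221609e+00] [-0.7085066   0.09087994 -0.31664115]
[247.02639435 176.59536345] [248.36548597 184.02249312]
```

View pics/c3.png

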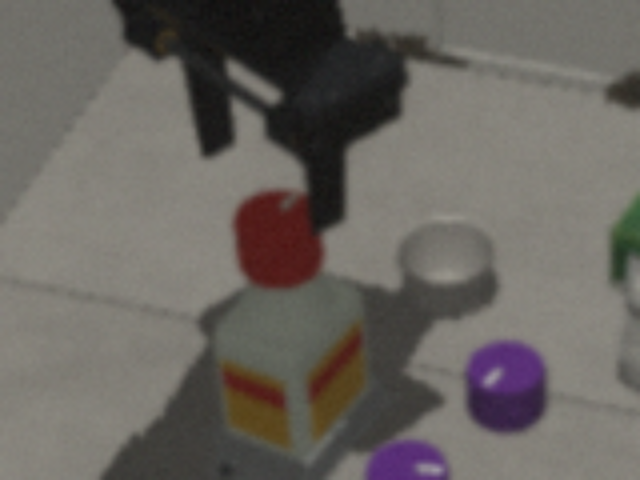

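The scene crop shows the fingertips at (215,150) and (325,228), straddling the cap top at about (280,205). I'll descend.

Emit:
jog_arm:
  targets:
    - {"turn": [0,0,0],"slide": [0.5,-1,-25],"claw": 100}
    - {"turn": [0,0,0],"slide": [0,0,-20],"claw": 100}
    - {"turn": [0,0,0],"slide": [0,0,-12],"claw": 100}
    - {"turn": [0,0,0],"slide": [0,0,0],"claw": 100}

```text
t: 3.25
eef_pos: [597.3, 187.3, 147.6]
tcp_rot: [-3.141, -0.001, 2.901]
ft_force: [0.8, 0.5, 0.5]
opening: 1.002
grip_force: 0.0
```

Emit:
jog_arm:
  targets:
    - {"turn": [0,0,0],"slide": [0,0,0],"claw": 65}
    - {"turn": [0,0,0],"slide": [0,0,0],"claw": 60}
    - {"turn": [0,0,0],"slide": [0,0,0],"claw": 57}
    - {"turn": [0,0,0],"slide": [0,0,0],"claw": 57}

```text
t: 3.75
eef_pos: [597.6, 187.0, 147.9]
tcp_rot: [3.141, 0.0, 2.901]
ft_force: [0.6, 0.5, -0.2]
opening: 0.634
grip_force: 0.0
```

Emit:
jog_arm:
  targets:
    - {"turn": [0,0,0],"slide": [0,0,0],"claw": 54}
    - {"turn": [0,0,0],"slide": [0,0,0],"claw": 45}
    - {"turn": [0,0,0],"slide": [0,0,0],"claw": 20}
    - {"turn": [0,0,0],"slide": [0,0,0],"claw": 0}
    - {"turn": [0,0,0],"slide": [0,0,0],"claw": 0}

```text
t: 4.38
eef_pos: [598.0, 188.0, 148.1]
tcp_rot: [3.14, 0.001, 2.901]
ft_force: [1.6, 6.1, 1.4]
opening: 0.518
grip_force: 30.0
```

Emit:
jog_arm:
  targets:
    - {"turn": [0,0,0],"slide": [0.2,1,0],"claw": 0}
    - {"turn": [0,0,0],"slide": [0,0,-2],"claw": 0}
    - {"turn": [0,0,0],"slide": [0,0,-2],"claw": 0}
    - {"turn": [0,0,0],"slide": [0,0,-1.5],"claw": 0}
    - {"turn": [0,0,0],"slide": [0,0,0],"claw": 0}

```text
t: 5.0
eef_pos: [598.1, 188.1, 143.0]
tcp_rot: [3.141, 0.001, 2.901]
ft_force: [-1.8, 1.7, 8.9]
opening: 0.521
grip_force: 30.0
```

Emit:
jog_arm:
  targets:
    - {"turn": [0,0,0],"slide": [0,0,-1],"claw": 0}
    - {"turn": [0,0,0],"slide": [0,0,0],"claw": 0}
    - {"turn": [0,0,6],"slide": [0,0,0],"claw": 0}
    - {"turn": [0,0,6],"slide": [0,0,0],"claw": 0}
    - {"turn": [0,0,0],"slide": [0,0,0],"claw": 0}

```text
t: 5.62
eef_pos: [598.4, 187.9, 142.3]
tcp_rot: [3.141, 0.002, 3.112]
ft_force: [-0.5, 0.5, 9.3]
opening: 0.518
grip_force: 30.0
```

```bash
python3 - <<'E'
from cell import *
s=state(); print({k:s[k] for k in("t","eef_pos","tcp_rot","ft_force","moment","opening","joints")})
E
```

```text
{'t': 5.625, 'eef_pos': array([598.3541595 , 187.88748425, 142.260326  ]), 'tcp_rot': array([3.14136539e+00, 2.04826089e-03, 3.11172732e+00]), 'ft_force': array([-0.48536582,  0.46374467,  9.33360033]), 'moment': array([-0.05275309,  0.08814863,  0.04165191]), 'opening': 0.5178551257221792, 'joints': array([ 1.99092282e-01,  5.69291977e-01,  1.63105234e+00, -3.01754542e-04,
        9.39201965e-01, -1.34166103e+00])}
```

Emit:
jog_arm:
  targets:
    - {"turn": [0,0,8],"slide": [0,0,0],"claw": 0}
    - {"turn": [0,0,8],"slide": [0,0,0],"claw": 0}
    - {"turn": [0,0,8],"slide": [0,0,0],"claw": 0}
    - {"turn": [0,0,0],"slide": [0,0,0],"claw": 0}

```text
t: 6.12
eef_pos: [598.5, 187.9, 142.3]
tcp_rot: [-3.141, 0.002, -2.752]
ft_force: [0.5, 0.3, 9.2]
opening: 0.517
grip_force: 30.0
```

Emit:
jog_arm:
  targets:
    - {"turn": [0,0,8],"slide": [0,0,0],"claw": 0}
    - {"turn": [0,0,8],"slide": [0,0,0],"claw": 0}
    - {"turn": [0,0,8],"slide": [0,0,0],"claw": 0}
    - {"turn": [0,0,0],"slide": [0,0,0],"claw": 0}
    - {"turn": [0,0,0],"slide": [0,0,0],"claw": 0}

```text
t: 6.75
eef_pos: [598.6, 188.2, 142.4]
tcp_rot: [-3.14, 0.002, -2.335]
ft_force: [0.8, 1.4, 9.8]
opening: 0.518
grip_force: 30.0
```

```bash
python3 - <<'E'
from h import *
c=read_camera("top"); s=read_camera("scene")
s0=state(); print({k:s0[k] for k in("t","eef_pos","tcp_rot","ft_force","moment","opening","joints")})
a=c["frame"][170:290,140:300];b=s["frame"][130:250,180:340]
cv2.imwrite("pics/c4.png",np.vstack([cv2.resize(x,(400,300)) for x in(a,b)]))
E
```

```text
{'t': 6.85, 'eef_pos': array([598.63223442, 188.20061103, 142.38850862]), 'tcp_rot': array([-3.14002604e+00,  2.42969507e-03, -2.33513915e+00]), 'ft_force': array([1.01201804, 1.78694048, 8.67855693]), 'moment': array([ 0.40845971, -0.04629293,  0.05517615]), 'opening': 0.5209955365346693, 'joints': array([ 1.99346582e-01,  5.69301032e-01,  1.63061810e+00,  1.23272791e-04,
        9.38784274e-01, -2.17797403e+00])}
```

View pics/c4.png

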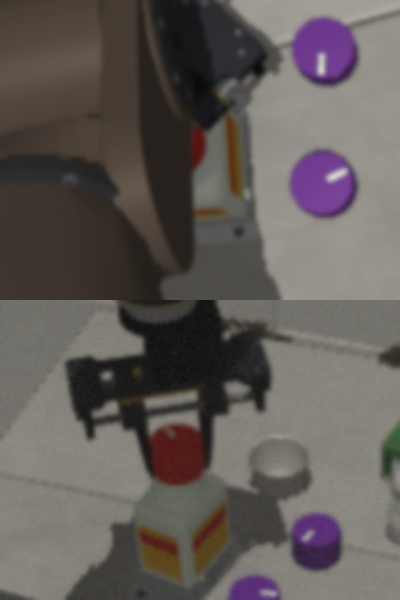

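The scene crop shows the cap at (177,450) held, with its pointer turned counter-clockwise to (170,433), which fits 60 deg. I'll start lifting gently.

Emit:
jog_arm:
  targets:
    - {"turn": [0,0,0],"slide": [0,0,4],"claw": 0}
    - {"turn": [0,0,0],"slide": [0,0,4],"claw": 0}
    - {"turn": [0,0,0],"slide": [0,0,4],"claw": 0}
    - {"turn": [0,0,0],"slide": [0,0,3],"claw": 0}
    - {"turn": [0,0,0],"slide": [0,0,0],"claw": 0}

```text
t: 7.48
eef_pos: [597.3, 187.8, 156.0]
tcp_rot: [3.141, -0.001, -2.335]
ft_force: [-1.2, 0.5, -0.1]
opening: 0.519
grip_force: 30.0
```

Emit:
jog_arm:
  targets:
    - {"turn": [0,0,0],"slide": [0,0,20],"claw": 0}
    - {"turn": [0,0,0],"slide": [0,0,25],"claw": 0}
    - {"turn": [0,0,0],"slide": [0,0,25],"claw": 0}
    - {"turn": [0,0,0],"slide": [0,0,10],"claw": 0}
    - {"turn": [0,0,0],"slide": [0,0,0],"claw": 0}

```text
t: 8.1
eef_pos: [597.6, 187.8, 236.0]
tcp_rot: [-3.142, -0.0, -2.335]
ft_force: [0.6, -0.3, -0.4]
opening: 0.519
grip_force: 30.0
```

Emit:
jog_arm:
  targets:
    - {"turn": [0,0,0],"slide": [0,0,0],"claw": 0}
    - {"turn": [0,0,0],"slide": [0,0,0],"claw": 0}
    - {"turn": [0,0,0],"slide": [0,0,0],"claw": 0}

```text
t: 8.48
eef_pos: [597.6, 188.0, 235.6]
tcp_rot: [3.141, -0.001, -2.335]
ft_force: [0.0, -0.3, -0.3]
opening: 0.519
grip_force: 30.0
```

```bash
python3 - <<'E'
from h import *
s=read_camera("scene")
s0=state(); print({k:s0[k] for k in("t","eef_pos","tcp_rot","ft_force","opening","grip_force")})
b=s["frame"][100:250,180:380]
cv2.imwrite("pics/c5.png",cv2.resize(b,(800,600)))
E
```

```text
{'t': 8.525, 'eef_pos': array([597.67565541, 187.95363495, 235.76352937]), 'tcp_rot': array([ 3.14117135e+00, -5.05714714e-04, -2.33520037e+00]), 'ft_force': array([-0.5708616 , -0.51247008, -0.29114508]), 'opening': 0.5175545529601602, 'grip_force': 29.994907947766478}
```

View pics/c5.png

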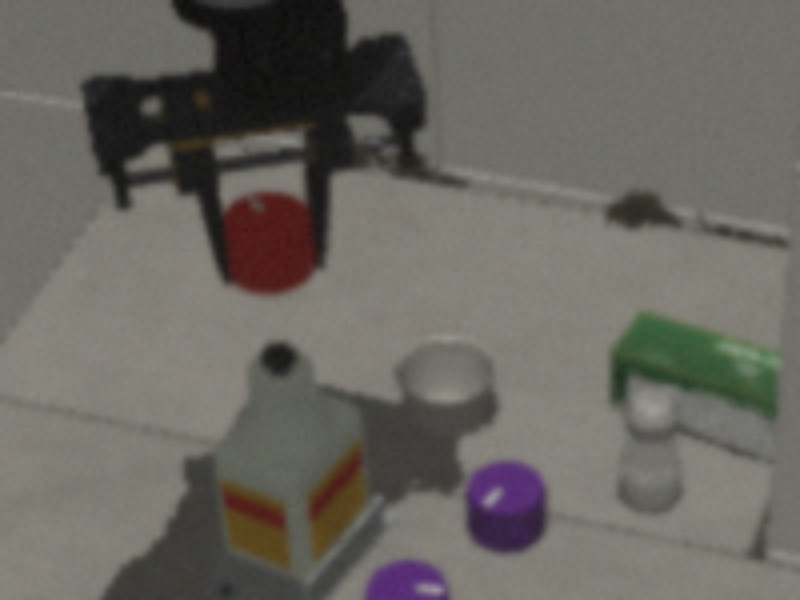

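The picture shows the red cap in the gripper at (268,243), level above the open neck at (280,358). The cup and shaker still stand where they were. The cap's underside is about 78 mm above the mouth.

```bash
python3 -c "
from cell import *
print(job_done())"
```

```text
the job is handed in; nothing more can be done
None
```

The white bottle is open and the job is handed in at about 8.5 s: the red cap was pressed, turned 60 deg counter-clockwise and lifted off, and is held level and still about 78 mm above the mouth.

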